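# Set up the edge-painting station

### The job

The wooden tags are ready to have their edges painted: balance each tag that is there flat and level on the rounded top of a domed riser, one to a riser, so that its edges hang free all round. Turn the double-ended roller pen end for end in its V-notched rest so that its ball end points out at the open front, away from the back board, and put the edge slicker away lying in the trough beside it. Leave the snap pot, thread cone and dye bottle where they are.

Things in the scene. Friction and masses are not known exactly. Their poses are not given: they have to be found in the camera images.
- tag_0: wooden tag core, a flat pale plate 100 x 50 x 12 mm with rounded corners and a small brass eyelet near one end (no hole to speak of), 55 g; the same on both faces; origin at the centre of its underside, x along its 100 mm length, z up. There are two or three tags; an absent one reads None
- tag_0_mid (a point): the centre of tag_0 (6 mm above its underside, the middle of the plate); it is also the centre of mass
- tag_1: wooden tag core, a flat pale plate 100 x 50 x 12 mm with rounded corners and a small brass eyelet near one end (no hole to speak of), 55 g; the same on both faces; origin at the centre of its underside, x along its 100 mm length, z up. There are two or three tags; an absent one reads None
- tag_1_mid (a point): the centre of tag_1 (6 mm above its underside, the middle of the plate); it is also the centre of mass
- tag_2: wooden tag core, a flat pale plate 100 x 50 x 12 mm with rounded corners and a small brass eyelet near one end (no hole to speak of), 55 g; the same on both faces; origin at the centre of its underside, x along its 100 mm length, z up. There are two or three tags; an absent one reads None
- tag_2_mid (a point): the centre of tag_2 (6 mm above its underside, the middle of the plate); it is also the centre of mass
- dome_0: fixed domed riser of dark turned wood, 90 mm across, 65 mm high; its top is part of a sphere of 45 mm radius (centre 20 mm above the table), so a tag laid on it rocks, and tilts about 1.5 degrees for each mm its middle is off the top. Origin at the centre of its underside, z up. The risers stand at least 95 mm apart, centre to centre
- dome_0_top (a point): the highest point of dome_0; a tag balanced there has its centre 6 mm above it
- dome_1: fixed domed riser of dark turned wood, 90 mm across, 65 mm high; its top is part of a sphere of 45 mm radius (centre 20 mm above the table), so a tag laid on it rocks, and tilts about 1.5 degrees for each mm its middle is off the top. Origin at the centre of its underside, z up. The risers stand at least 95 mm apart, centre to centre
- dome_1_top (a point): the highest point of dome_1; a tag balanced there has its centre 6 mm above it
- dome_2: fixed domed riser of dark turned wood, 90 mm across, 65 mm high; its top is part of a sphere of 45 mm radius (centre 20 mm above the table), so a tag laid on it rocks, and tilts about 1.5 degrees for each mm its middle is off the top. Origin at the centre of its underside, z up. The risers stand at least 95 mm apart, centre to centre
- dome_2_top (a point): the highest point of dome_2; a tag balanced there has its centre 6 mm above it
- tool_rest: fixed wooden tool rest, base 132 x 128 x 10 mm, with two lanes along its x axis, 80 mm apart (V lane at y = +40 mm, trough at y = -40 mm), each made of two dark blocks 12 mm thick at x = -29 and +29 mm, 46 mm open between them down to the base for the fingers. Upright back board 66 mm high at the +x end (inner face x = 83 mm); the open front is -x. Origin on the table under the middle of the lanes
- pen_lane (a point): middle of the V-notched lane, on the axis of a seated pen, 40 mm above the table; axes as tool_rest (x along the lane, front at -x). The V flanks slope 45 degrees, are up to 48 mm high and reach 21 mm to either side
- slicker_lane (a point): middle of the trough, on its floor, 30 mm above the table; axes as tool_rest. The trough is 28 mm wide between walls that flare outwards from 46 to 54 mm above the table and reach 25 mm to either side; two end stops 44 mm high close it, 128 mm apart inside (at x = -64 and +64 mm)
- roller_pen: double-ended edge-paint roller pen, 136 mm long: a round wooden handle 16 mm thick and 92 mm long with a brass ball (13 mm) on one end and a larger brass wheel (22 mm across, 12 mm wide) on the other, 60 g. Origin on its axis at mid length; x along it, ball end at -x, wheel end at +x. It starts in the V lane with the wheel end to the front
- ball_end (a point): centre of the brass ball, 60 mm from the pen's middle
- wheel_end (a point): centre of the brass wheel, 58 mm from the pen's middle at the other end
- edge_slicker: wooden edge slicker, a turned brown stick 101 mm long, 22 mm wide, 16 mm high, lying flat on the table, 30 g; origin at the centre of its underside, y along its length, z up; it may lie in the trough either way round and either side up
- slicker_mid (a point): the centre of the edge slicker, 8 mm above its underside; 8 mm above the trough floor when it lies there
- snap_pot: bystander: flat white lidded pot, 69 mm across, 31 mm high; origin under its centre
- thread_cone: bystander: ecru thread cone, 62 mm across, 98 mm high; origin under its centre
- dye_bottle: bystander: small brown dye bottle, 38 mm across, 95 mm high; origin under its centre
- punch_box: obstacle: oak box standing to the right, 160 mm deep (x) and 221 mm wide (y), walls 62 mm high; its lid stands open at the far side of the box, reaching about 220 mm above the table, so go round it. It does not move. Origin under its middle

How it is judged:
By the outcome, as a careful person would: the job done as asked, in the order asked, and still so for the second after the job is handed in, with the robot touching nothing.
Of tag_0, tag_1, tag_2 only 2 to 3 are there at a start; the rules pass over those that are not, and their reading is None.
At some moment in a run one of edge_slicker may be knocked a few centimetres aside while the robot is not near it.
Once in a run the grip may slacken for a moment while it holds something.
It also fails if it takes over 192 s, if anything falls off the work surface, if the arm or the gripper's body presses on something with over 40 N, if the wrist force passes 120 N, or if a joint passes its speed limit or range.

### The arm

A 6-joint arm with a two-finger parallel gripper is mounted at the origin on a cart in front of the work surface, level with it; the furniture and walls round the work are solid. World frame = base frame: x ahead of the robot, y to its left, z up, the work surface at z = 0. Lengths are in m, angles in rad, forces in N, time in s.
With the tool pointing down it reaches from about 0.3 to 0.775 m from the base axis. Payload 14.6 kg.
Tool frame: the origin (TCP) lies at the very end of the fingers, on their centre line; the grasp point (between the pads) lies 19 mm behind it; z points along the fingers, y is the line along which they close (so a half turn about z gives the same grasp; the last joint's range is limited). The gripper opens to 94 mm and grips with 3 to 60 N. Pads are 16 mm wide; open, the fingers measure 119 mm over their backs; the gripper's body (75 mm by 177 mm) begins 78 mm behind the grasp point.
Start: joints at [1.178, 0.3, 1.521, -0, 1.321, -0.067], TCP at [0.176, 0.521, 0.205] pointing down, gripper open.
Joint ranges: [-3.03, 3.03], [-0.79, 2.21], [0.23, 2.52], [-1.04, 4.18], [0, 3.07], [-2.55, 2.55]. Speed limits (rad/s): [2.22, 2.22, 2.57, 3.14, 3.14, 3.14].

### API

Orientations are given as [roll, pitch, yaw] about the fixed x, y, z axes, in that order (R = Rz(yaw) Ry(pitch) Rx(roll)).
In Python, from station import ctrl gives the robot as it stands.
- The arm moves only by the shell command python3 -m pendant 'ROWS' [OPENING] [FORCE]. ROWS is JSON, a list of rows, each a list of 2 entries, a list of its own where there are three numbers: the shift along the world's x, y, z in cm, then the turn about the world's z in rad. A call has 1 to 20 rows; each row shifts and turns the commanded pose from where the row before left it; what a row does not reach is not made up. A row lasts 1/12 s, in which the tool goes at most 41.7 mm and 7.16 degrees, less where a joint would pass 70% of its speed; a pose out of reach is approached as far as the arm can. A call is refused whole if a number of a shift passes 4.17 or a number of a turn 0.125, either way. A call with a gripper value outside its range is refused whole. OPENING is the opening, from 0 (shut) to 1 (fully open), set as the call begins (- or left out, the last holds). The fingers move at their own pace and stop on an object; FORCE is the grip in N (left out, the last holds). Time passes only in rows, so rows that do not move let the fingers close. It gives the time, the measured TCP pose, the force, the opening and the grip force at its end, in the units of the state.
- ctrl.get_obs(): the state, without advancing time (a new reading comes with each control period).
- ctrl.camera(name): name is "scene" or "top" or "wrist"; returns a dict with "color" (400x640x3 uint8, red, green, blue), "intrinsics" (3x3 intrinsics, pixels), "k1" (the pictures are not rectified: a ray, as slopes to the right and down, at radius r is drawn at 1 + k1 r^2 times it, then the intrinsics apply), "camera_from_world" (4x4, takes a point from world to camera coordinates). Camera axes: x right, y down, z forward; pixel columns grow to the right and rows downward; lengths in m; the calibration is good to about 2 mm. A picture is of the moment at which its call begins. There is no depth.
- ctrl.hand_in(): hands the job in; it is judged then, once.
The state is a dict: "time_s": time; "qpos": joint angles; "joint_vel": joint speeds; "tau": joint torques, N m; "ee_pos": TCP position; "eef_rot": TCP orientation; "force": force on the tool from outside, world axes, zero at the start; "moment": the same for the moment, N m; "grip_width": finger opening in m; "grip_force": force on a finger pad.
Only numpy, scipy, OpenCV 4.12 (cv2) and the standard library are available. Lean on these libraries where they do the work, as an engineer would, in place of code of your own. Each camera call takes 0.05 s, during which the arm holds its last target. There are 200 camera calls.

## Working session

There is one attempt and no reset: what is moved stays moved. The work goes in short steps, Python scripts to look and compute and a shell command to move; the robot and the scene stay as the last step left them, time stands still between calls to the robot, and variables do not carry over. Pictures are saved under pics/ and viewed, at most 14 in all, crops included, and the job is handed in when it is done.

```bash
ls; mkdir -p pics; cat > h.py <<'E'
import numpy as np, cv2, pickle
from station import ctrl
def snap(name,fn):
    c=ctrl.camera(name); cv2.imwrite(f'pics/{fn}.png',c['color'][:,:,::-1]); pickle.dump(c,open(f'pics/{fn}.pkl','wb')); return c
def load(fn): return pickle.load(open(f'pics/{fn}.pkl','rb'))
def ray(c,px):
    K=c['intrinsics'];p=np.array([(px[0]-K[0,2])/K[0,0],(px[1]-K[1,2])/K[1,1]]);s=p.copy()
    for _ in range(30): s=p/(1+c['k1']*(s@s))
    T=c['camera_from_world'];R=T[:3,:3];o=-R.T@T[:3,3];d=R.T@np.array([s[0],s[1],1]);return o,d/np.linalg.norm(d)
def atz(c,px,z):
    o,d=ray(c,px);return o+d*(z-o[2])/d[2]
def tri(obs):
    A=0;b=0
    for c,px in obs:
        o,d=ray(c,px);P=np.eye(3)-np.outer(d,d);A=A+P;b=b+P@o
    x=np.linalg.solve(A,b)
    return x,[np.linalg.norm((np.eye(3)-np.outer(ray(c,p)[1],ray(c,p)[1]))@(x-ray(c,p)[0]))*1e3 for c,p in obs]
def proj(c,X):
    T=c['camera_from_world'];q=T[:3,:3]@np.asarray(X)+T[:3,3];s=q[:2]/q[2];s=s*(1+c['k1']*(s@s));K=c['intrinsics'];return np.array([K[0,0]*s[0]+K[0,2],K[1,1]*s[1]+K[1,2]])
E
python3 - <<'E'
from h import *
for n in ['scene','top','wrist']:
    c=snap(n,n+'0'); T=c['camera_from_world'];print(n,-T[:3,:3].T@T[:3,3],c['intrinsics'][0,0],c['k1'])
o=ctrl.get_obs();print(o)
for n in ['scene','top']:
    im=cv2.imread(f'pics/{n}0.png');cv2.imwrite(f'pics/{n}0b.png',cv2.resize(im,(800,500),interpolation=cv2.INTER_CUBIC))
E
```

```text
pics
scene [-0.0420463  -0.52582779  0.71268678] 485.37104141068363 0.03816390967664662
top [0.37961251 0.15536521 1.05557976] 395.91657852836676 -0.0841308566929964
wrist [0.0966435  0.54783102 0.38424686] 278.01513849025133 0.013892110815424772
{'time_s': 0.15, 'qpos': array([ 1.17838711e+00,  3.00310706e-01,  1.52147779e+00, -7.91058298e-06,
        1.32070220e+00, -6.65830078e-02]), 'joint_vel': array([-0.00127612, -0.0020369 , -0.0015602 , -0.0001696 , -0.00134307,
        0.00072249]), 'tau': array([ 1.71133153e-03, -5.31960046e+01, -3.52822888e+01,  7.08348420e-02,
        2.36638676e-02, -9.53233575e-05]), 'ee_pos': array([0.17596279, 0.52086225, 0.20501801]), 'eef_rot': array([-3.14069609e+00, -5.21046063e-05,  2.81576838e+00]), 'force': array([-0.41938355, -0.28944065, -0.08921103]), 'moment': array([0.01124655, 0.0208087 , 0.01000312]), 'grip_force': 0.0, 'grip_width': 0.09413226443962572}
```

View pics/top0b.png

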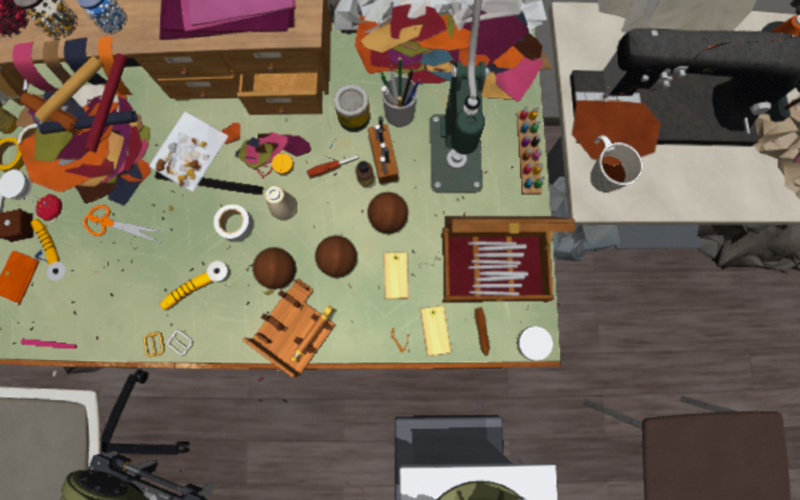

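View pics/scene0b.png

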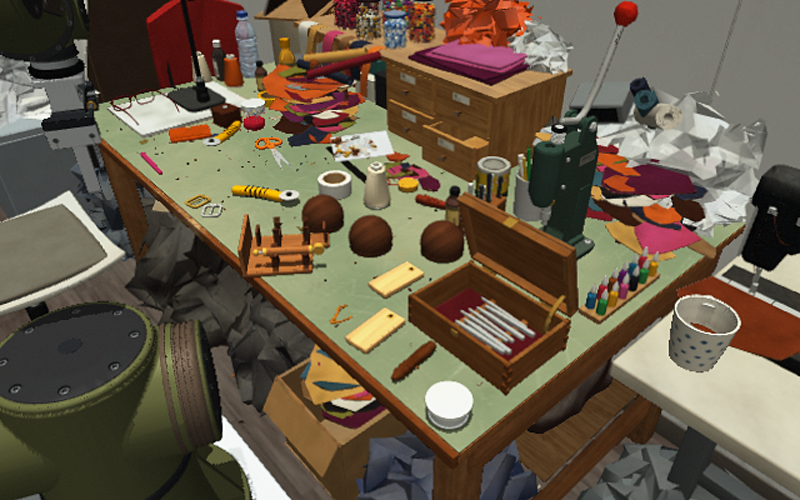

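The top view shows two tags (397,275) and (436,330), domes at (387,212), (336,256) and (273,267), the rest at (292,327), and the slicker at (482,331). I'll enlarge both views.

```bash
python3 - <<'E'
from h import *
im=cv2.imread('pics/top0.png')[145:305,190:410];cv2.imwrite('pics/topc.png',cv2.resize(im,None,fx=3.6,fy=3.6,interpolation=cv2.INTER_CUBIC))
im=cv2.imread('pics/scene0.png')[145:310,185:385];cv2.imwrite('pics/scc.png',cv2.resize(im,None,fx=3.6,fy=3.6,interpolation=cv2.INTER_CUBIC))
E
```

```text
(no output)
```

View pics/topc.png

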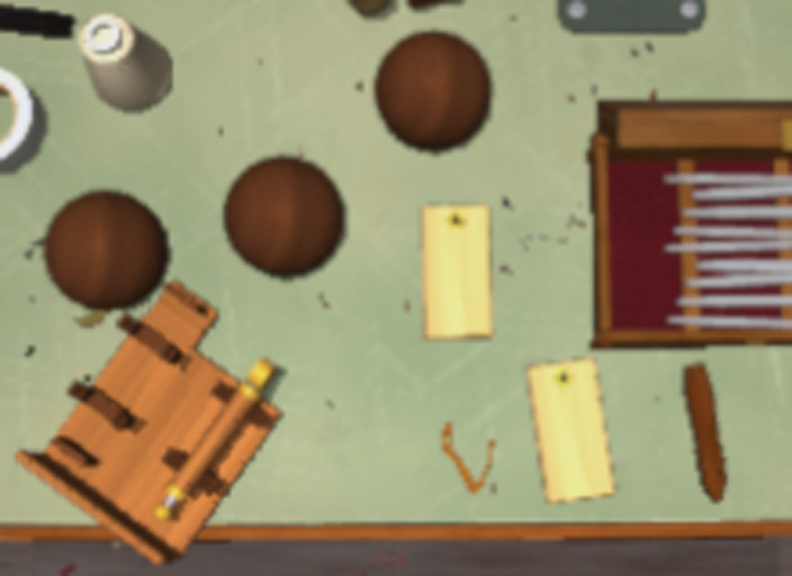

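View pics/scc.png

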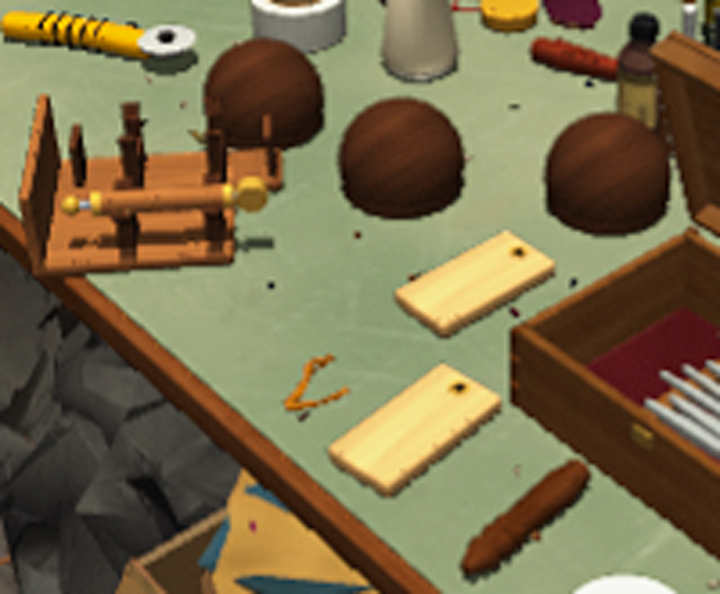

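```bash
cat >> h.py <<'E'
def T_(u,v): return (190+(u+.5)/3.6-.5,145+(v+.5)/3.6-.5)
def S_(u,v): return (185+(u+.5)/3.6-.5,145+(v+.5)/3.6-.5)
E
python3 - <<'E'
from h import *
np.set_printoptions(precision=4,suppress=True)
t=load('top0');s=load('scene0')
pts={'A0':((423,207),(508,231)),'A1':((490,206),(553,263)),'A2':((492,337),(444,333)),'A3':((426,338),(396,294)),
'B0':((528,366),(444,365)),'B1':((595,359),(500,402)),'B2':((613,493),(389,492)),'B3':((548,501),(331,452)),
'eyA':((457,219),(518,251)),'eyB':((564,378),(459,387)),
'wheel':((263,374),(250,194)),'ball':((164,510),(70,204)),'slFar':((695,368),(575,468)),'slNear':((715,495),(473,565)),
'bb0':((18,455),(42,97)),'bb1':((163,560),(20,190))}
R={}
for k,(a,b) in pts.items():
    x,e=tri([(t,T_(*a)),(s,S_(*b))]);R[k]=x;print(k,x,np.round(e,1))
for n in 'AB':
    q=np.array([R[n+str(i)] for i in range(4)]);c=q.mean(0);d=q[0]+q[1]-q[2]-q[3];print(n,c,np.linalg.norm(d)/2,np.arctan2(d[1],d[0]))
    c2=np.mean([atz(t,T_(*pts[n+str(i)][0]),.012) for i in range(4)],0);c3=np.mean([atz(s,S_(*pts[n+str(i)][1]),.012) for i in range(4)],0);print(c2,c3)
for k,(uv,r) in {'d_near_rest':((106.5,250.5),61),'d_mid':((285,217),60.5),'d_far':((434,91.5),59.5)}.items():
    p=atz(t,T_(*uv),.02);print(k,p,'rpx',np.linalg.norm(proj(t,p+[0,.045,0])-proj(t,p-[0,.045,0]))/2*3.6,r,'scene centre crop',(proj(s,p)-[185,145])*3.6)
E
```

```text
A0 [0.5952 0.1897 0.0068] [1.5 1.5]
A1 [0.5937 0.1404 0.0087] [0.3 0.3]
A2 [0.4968 0.1392 0.0026] [0.8 0.8]
A3 [0.4965 0.1878 0.0054] [1.2 1.2]
B0 [0.4749 0.113  0.0054] [0.8 0.8]
B1 [0.4789 0.064  0.0055] [0.1 0.1]
B2 [0.3826 0.0522 0.0027] [1.2 1.2]
B3 [0.3773 0.0996 0.0034] [1.2 1.2]
eyA [0.5841 0.165  0.0095] [0.1 0.1]
eyB [0.4653 0.087  0.0101] [0.6 0.6]
wheel [0.4671 0.3038 0.0377] [0.4 0.4]
ball [0.3714 0.3721 0.0383] [0.2 0.2]
slFar [ 0.4713 -0.0092  0.0088] [0. 0.]
slNear [ 0.3807 -0.0223  0.0042] [1.8 1.8]
bb0 [0.4096 0.4712 0.0594] [0.9 0.9]
bb1 [0.3375 0.3658 0.0687] [0.5 0.5]
A [0.5455 0.1643 0.0059] 0.09789306911344038 0.015783864566040074
[0.544  0.1647 0.012 ] [0.5413 0.1579 0.012 ]
B [0.4284 0.0822 0.0043] 0.09780381040895868 0.12949596757837029
[0.4274 0.0832 0.012 ] [0.424  0.0752 0.012 ]
d_near_rest [0.5601 0.4251 0.02  ] rpx 59.953116404527556 61 scene centre crop [259.6267  94.4211]
d_mid [0.5845 0.2925 0.02  ] rpx 60.45989361222906 60.5 scene centre crop [396.6718 156.6578]
d_far [0.6801 0.1817 0.02  ] rpx 59.61912529714603 59.5 scene centre crop [602.6171 172.1622]
```

```bash
python3 -m pendant '[[[2.84,-2.74,0],0.03],[[2.84,-2.74,0],0.03],[[2.84,-2.74,0],0.03],[[2.84,-2.74,0],0.03],[[2.84,-2.74,0],0.03],[[2.84,-2.74,0],0.03],[[2.84,-2.74,0],0.03],[[2.84,-2.74,0],0.03],[[2.84,-2.74,0],0.03],[[2.84,-2.74,0],0.03],[[2.84,-2.74,0],0.03],[[2.84,-2.74,0],0.011],[[2.84,-2.74,0],0],[[0,0,0],0],[[0,0,0],0]]' 1 20
python3 - <<'E'
from h import *
snap('wrist','w1')
im=cv2.imread('pics/w1.png');cv2.imwrite('pics/w1b.png',cv2.resize(im,(800,500),interpolation=cv2.INTER_CUBIC))
E
```

```text
time_s: 1.4
ee_pos: [0.5458, 0.1635, 0.2047]
eef_rot: [-3.141, -0.001, -3.129]
force: [-0.0, 0.2, -0.2]
grip_width: 0.0941
grip_force: 0.0
```

View pics/w1b.png

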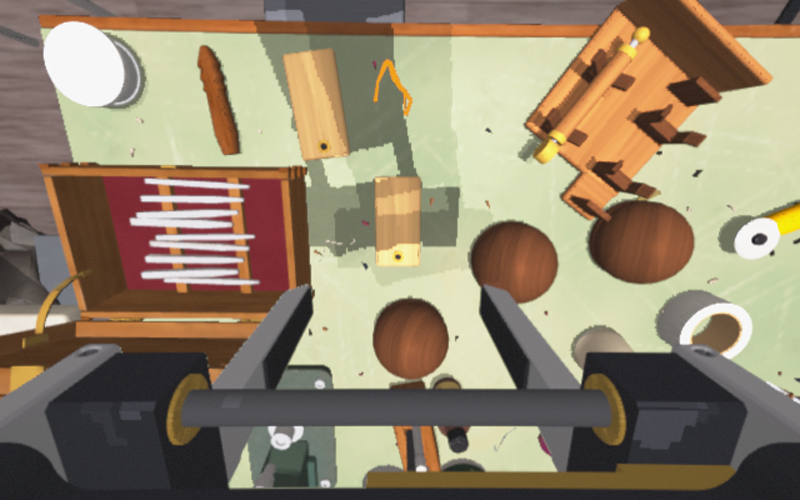

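The wrist view shows tag A at (398,221), the domes at (411,338) and (514,262), and the rest and pen at upper right. I'll cross-check these against the top view.

```bash
python3 - <<'E'
from h import *
np.set_printoptions(precision=4,suppress=True)
t=load('top0');w=load('w1')
W=lambda u,v:((u+.5)/1.25-.5,(v+.5)/1.25-.5)
q=[(375,177),(420,177),(419,265),(376,266)]
print('A',np.mean([atz(w,W(*p),.012) for p in q],0))
q=[(284,53),(332,48),(348,154),(306,160)]
c=[atz(w,W(*p),.012) for p in q];print('B',np.mean(c,0),c)
for n,p,r in (('mid',(514,262),43),('far',(411,338.5),38),('rest',(641.5,242),50)): print(n,atz(w,W(*p),.02))
for n,a,b in (('wheel',(263,374),(546,148)),('ball',(164,510),(642,34)),('mid',(285,217),(514,262)),('far',(434,91.5),(411,338.5)),('eyA',(457,219),(398,256)),('eyB',(564,378),(323,146)),('slF',(695,368),(230,152)),('slN',(715,495),(207,48))): print(n,*tri([(t,T_(*a)),(w,W(*b))]))
E
```

```text
A [0.5433 0.1655 0.012 ]
B [0.426  0.0848 0.012 ] [array([0.3797, 0.0552, 0.012 ]), array([0.3748, 0.101 , 0.012 ]), array([0.4714, 0.1134, 0.012 ]), array([0.478 , 0.0698, 0.012 ])]
mid [0.5841 0.2946 0.02  ]
far [0.6809 0.1833 0.02  ]
rest [0.5595 0.429  0.02  ]
wheel [0.4645 0.302  0.0485] [np.float64(1.424958835301097), np.float64(1.424958835301083)]
ball [0.3708 0.37   0.0474] [np.float64(0.5593742666556106), np.float64(0.559374266655579)]
mid [0.5827 0.2921 0.026 ] [np.float64(0.691349508030831), np.float64(0.6913495080307794)]
far [0.6792 0.1824 0.0229] [np.float64(0.7405118510086077), np.float64(0.7405118510086263)]
eyA [ 0.5871  0.166  -0.0063] [np.float64(0.7970382848146271), np.float64(0.7970382848145927)]
eyB [0.4643 0.0877 0.0117] [np.float64(0.4525876522888518), np.float64(0.4525876522887944)]
slF [ 0.4713 -0.0091  0.0087] [np.float64(0.01609176236992677), np.float64(0.016091762369901813)]
slN [ 0.3778 -0.0192  0.0101] [np.float64(1.7899898457006571), np.float64(1.7899898457006251)]
```

```bash
python3 -m pendant '[[[-0.2,0.15,-3],0],[[0,0,-3],0],[[0,0,-3],0],[[0,0,-3],0],[[0,0,-3],0],[[0,0,-3],0],[[0,0,-1.5],0],[[0,0,-0.5],0],[[0,0,0],0],[[0,0,0],0]]' 0.8 20
python3 -m pendant '[[[0,0,0],0],[[0,0,0],0],[[0,0,0],0],[[0,0,0],0],[[0,0,0],0],[[0,0,0],0],[[0,0,0],0],[[0,0,0],0]]' 0.3 25
```

```text
time_s: 2.28
ee_pos: [0.5434, 0.1671, 0.0066]
eef_rot: [3.141, 0.001, -3.125]
force: [-0.0, 0.3, 0.7]
grip_width: 0.0752
grip_force: 0.0
time_s: 2.95
ee_pos: [0.5435, 0.1664, 0.006]
eef_rot: [3.141, 0.001, -3.126]
force: [-1.6, 0.2, 6.3]
grip_width: 0.0495
grip_force: 25.0
```

```bash
python3 -m pendant '[[[0,0,0],0],[[0,0,0],0],[[0,-0.12,-0.4],0],[[0,0,0],0],[[0,0,0],0]]' 0.65 30
python3 -m pendant '[[[0,0,0],0],[[0,0,0],0],[[0,0,0],0],[[0,0,0],0],[[0,0,0],0],[[0,0,0],0],[[0,0,0],0]]' 0.3 30
python3 -m pendant '[[[0,0,1],0],[[0,0,2],0],[[0,0,3],0],[[0,0,3],0],[[0,0,3],0],[[0,0,1],0],[[0,0,0],0],[[0,0,0],0]]' 
python3 - <<'E'
from h import *
snap('wrist','w2')
im=cv2.imread('pics/w2.png')[130:370,150:490];cv2.imwrite('pics/w2b.png',cv2.resize(im,None,fx=2.35,fy=2.35,interpolation=cv2.INTER_CUBIC))
E
```

```text
time_s: 3.37
ee_pos: [0.543, 0.165, 0.001]
eef_rot: [-3.141, -0.001, -3.126]
force: [0.1, 0.2, -0.6]
grip_width: 0.0612
grip_force: 0.0
time_s: 3.95
ee_pos: [0.5432, 0.1651, 0.0015]
eef_rot: [-3.142, 0.0, -3.126]
force: [0.2, 0.7, -0.8]
grip_width: 0.0495
grip_force: 30.0
time_s: 4.62
ee_pos: [0.543, 0.1651, 0.1311]
eef_rot: [-3.142, -0.0, -3.126]
force: [0.4, 0.4, -1.2]
grip_width: 0.0495
grip_force: 30.0
```

View pics/w2b.png

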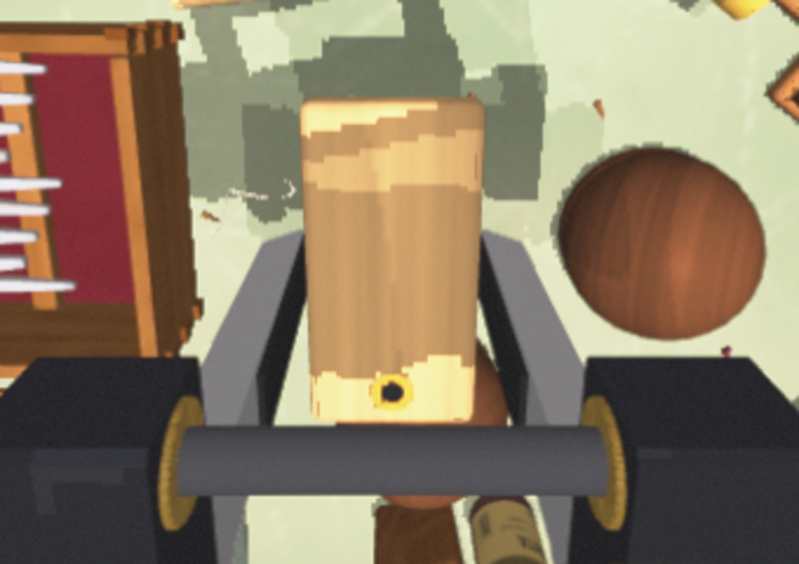

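```bash
python3 - <<'E'
from h import *
np.set_printoptions(precision=4,suppress=True)
w=load('w2')
W=lambda u,v:(150+(u+.5)/2.35-.5,130+(v+.5)/2.35-.5)
q=[atz(w,W(*p),.1416) for p in [(301,98),(484,98),(475,422),(313,420)]]
print(np.mean(q,0),q)
print('mid',atz(w,W(661,243),.02))
E
```

```text
[0.5419 0.1657 0.1416] [array([0.4923, 0.1407, 0.1416]), array([0.4916, 0.1886, 0.1416]), array([0.5917, 0.1914, 0.1416]), array([0.5918, 0.142 , 0.1416])]
mid [0.5842 0.2951 0.02  ]
```

```bash
python3 -m pendant '[[[1.04,3.26,0],0],[[1.1,3.2,0],0],[[1,3.2,0],0],[[1,3.2,0],0],[[0,0,-2],0],[[0,0,-2],0],[[0,0,-1.2],0],[[0,0,0],0],[[0,0,0],0],[[0,0,0],0]]'
python3 - <<'E'
from h import *
np.set_printoptions(precision=4,suppress=True)
o=ctrl.get_obs();print(o['ee_pos'],o['force'],o['moment'])
snap('wrist','w3')
im=cv2.imread('pics/w3.png')[130:370,150:490];cv2.imwrite('pics/w3b.png',cv2.resize(im,None,fx=2.35,fy=2.35,interpolation=cv2.INTER_CUBIC))
E
```

```text
time_s: 5.5
ee_pos: [0.585, 0.2936, 0.0802]
eef_rot: [3.141, 0.001, -3.127]
force: [0.3, 0.3, -0.4]
grip_width: 0.0499
grip_force: 30.0
[0.585  0.2936 0.0802] [ 0.3205  0.2993 -0.3793] [-0.0211  0.0274 -0.0271]
```

View pics/w3b.png

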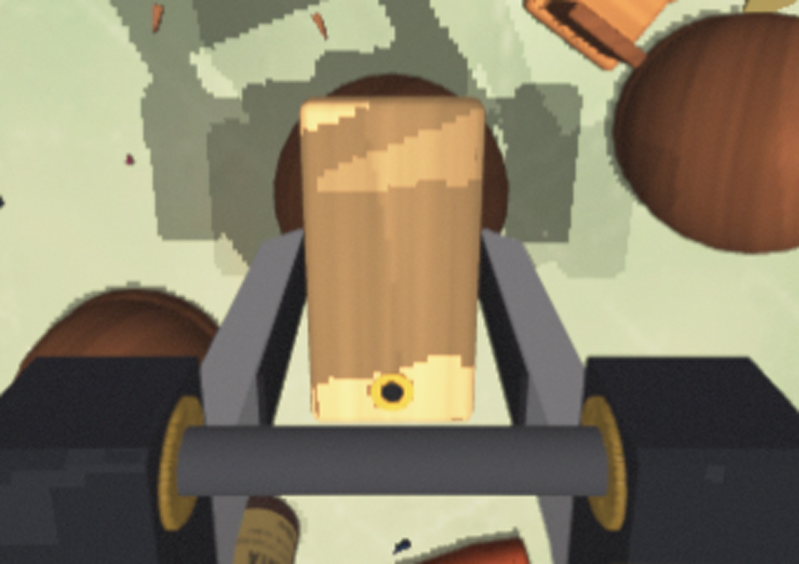

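```bash
cat >> h.py <<'E'
def dist(c,px,C):  # ray distance to point
    o,d=ray(c,px);v=np.asarray(C)-o;return np.linalg.norm(v-d*(v@d))
def fitdome(c,pxs,x0):
    from scipy.optimize import least_squares
    r=least_squares(lambda p:[dist(c,q,[p[0],p[1],.02])-.045 for q in pxs],x0);return r.x,r.fun*1e3
E
python3 - <<'E'
from h import *
np.set_printoptions(precision=4,suppress=True)
w=load('w3')
W=lambda u,v:(150+(u+.5)/2.35-.5,130+(v+.5)/2.35-.5)
print(fitdome(w,[W(*p) for p in [(274,186),(508,186),(392,74),(347,82),(450,86),(300,120),(279,155)]],[.585,.2936]))
q=[atz(w,W(*p),.0907) for p in [(301,98),(484,98),(475,420),(313,420)]];print(np.mean(q,0))
E
```

```text
(array([0.584 , 0.2938]), array([-0.0036, -0.6976, -0.3149,  0.0191,  0.7937, -0.6476,  0.2086]))
[0.5837 0.2942 0.0907]
```

```bash
python3 -m pendant '[[[0,0,-0.7],0],[[0,0,-0.4],0],[[0,0,-0.1],0],[[0,0,-0.1],0],[[0,0,0],0],[[0,0,0],0]]'
```

```text
time_s: 6.05
ee_pos: [0.5847, 0.2938, 0.0666]
eef_rot: [3.141, 0.0, -3.126]
force: [1.3, -0.4, -0.7]
grip_width: 0.0501
grip_force: 3.0
```

```bash
python3 -m pendant '[[[0,0,-0.1],0],[[0,0,0],0],[[0,0,0],0],[[0,0,0],0]]'
python3 - <<'E'
from h import *
snap('wrist','w4');snap('scene','s4')
a=cv2.imread('pics/w4.png')[130:330,200:420];b=cv2.imread('pics/s4.png')[120:250,215:355]
a=cv2.resize(a,(400,364));b=cv2.resize(b,(392,364));cv2.imwrite('pics/v4.png',np.hstack([a,b]))
E
```

```text
time_s: 6.38
ee_pos: [0.5849, 0.2938, 0.0658]
eef_rot: [3.141, 0.001, -3.126]
force: [0.4, 1.6, 3.5]
grip_width: 0.0499
grip_force: 30.0
```

View pics/v4.png

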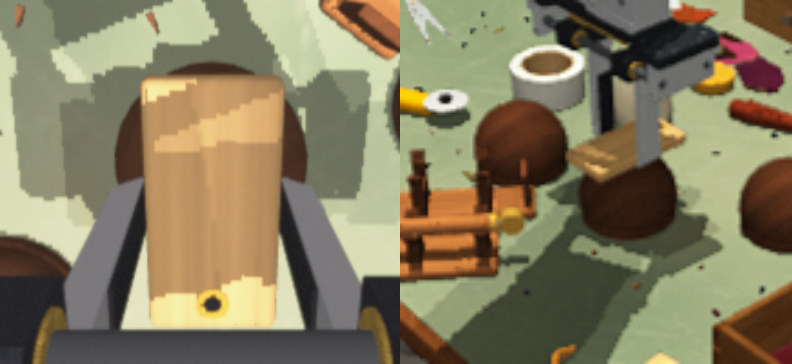

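The tag sits level on the mid dome, at 3.5 N contact. Releasing it and moving up toward tag B.

```bash
python3 -m pendant '[[[0,0,0],0],[[0,0,0],0],[[0,0,0],0],[[0,0,0],0],[[0,0,0],0],[[0,0,0.5],0],[[0,0,2],0],[[0,0,3],0],[[0,0,3],0],[[0,0,3],0],[[0,0,2],0],[[0,0,0],0]]' 0.75
python3 - <<'E'
from h import *
snap('wrist','w5');snap('scene','s5')
a=cv2.imread('pics/w5.png')[100:300,200:420];b=cv2.imread('pics/s5.png')[120:250,215:355]
a=cv2.resize(a,(400,364));b=cv2.resize(b,(392,364));cv2.imwrite('pics/v5.png',np.hstack([a,b]))
E
```

```text
time_s: 7.48
ee_pos: [0.5859, 0.2943, 0.2061]
eef_rot: [3.139, 0.007, -3.126]
force: [0.5, 0.0, 0.8]
grip_width: 0.0706
grip_force: 0.0
```

View pics/v5.png

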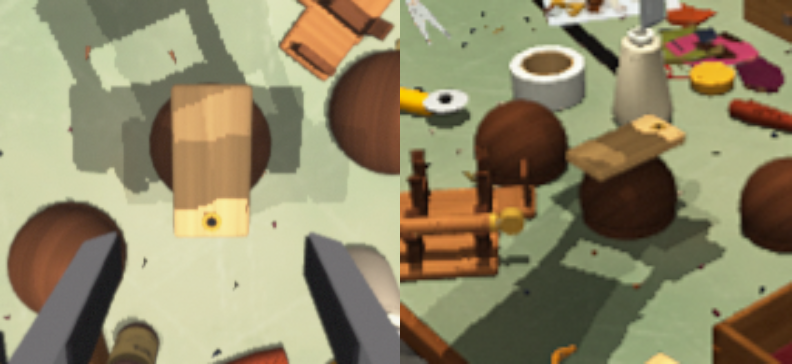

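```bash
python3 -m pendant '[[[-2,-2.62,0],0.02],[[-2,-2.62,0],0.02],[[-2,-2.63,0],0.02],[[-2,-2.63,0],0.02],[[-2,-2.63,0],0.02],[[-2,-2.63,0],0.014],[[-2,-2.63,-1],0],[[-1.9,-2.63,-2],0],[[0,0,-3],0],[[0,0,-3],0],[[0,0,-3],0],[[0,0,0],0],[[0,0,0],0]]' 0.8
python3 - <<'E'
from h import *
snap('wrist','w6')
im=cv2.imread('pics/w6.png')[130:370,150:490];cv2.imwrite('pics/w6b.png',cv2.resize(im,None,fx=2.35,fy=2.35,interpolation=cv2.INTER_CUBIC))
E
```

```text
time_s: 8.67
ee_pos: [0.4246, 0.0834, 0.0796]
eef_rot: [3.142, -0.004, -3.012]
force: [0.1, -0.3, 0.9]
grip_width: 0.0752
grip_force: 0.0
```

View pics/w6b.png

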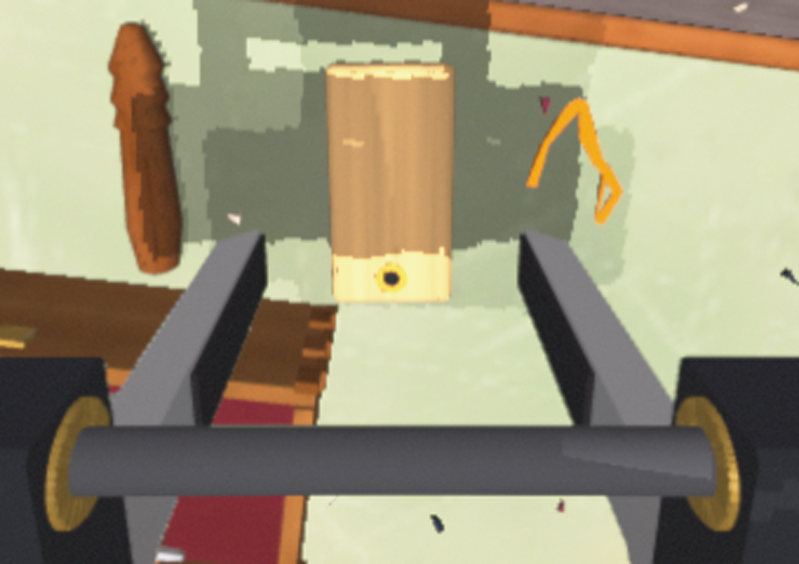

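```bash
python3 - <<'E'
from h import *
np.set_printoptions(precision=4,suppress=True)
w=load('w6')
W=lambda u,v:(150+(u+.5)/2.35-.5,130+(v+.5)/2.35-.5)
q=np.array([atz(w,W(*p),.012) for p in [(328,67),(453,67),(450,300),(333,301)]]);print(q.mean(0),q)
d=q[2]+q[3]-q[0]-q[1];print(np.arctan2(d[1],d[0]))
print(ctrl.get_obs()['ee_pos'])
print('slk',atz(w,W(133,24),.008),atz(w,W(158,271),.008))
E
```

```text
[0.4256 0.0834 0.012 ] [[0.3801 0.0535 0.012 ]
 [0.374  0.1004 0.012 ]
 [0.4708 0.1143 0.012 ]
 [0.4776 0.0656 0.012 ]]
0.1327044842178733
[0.4256 0.0836 0.0809]
slk [ 0.3741 -0.0211  0.008 ] [ 0.4752 -0.0089  0.008 ]
```

```bash
python3 -m pendant '[[[0,0,-3],0],[[0,0,-3],0],[[0,0,-1.4],0],[[0,0,-0.45],0],[[0,0,0],0],[[0,0,0],0],[[0,0,0],0]]' 0.75
python3 -m pendant '[[[0,0,0],0],[[0,0,0],0],[[0,0,0],0],[[0,0,0],0],[[0,0,0],0],[[0,0,0],0],[[0,0,0],0],[[0,0,0],0]]' 0.3 30
```

```text
time_s: 9.3
ee_pos: [0.4267, 0.0837, 0.0035]
eef_rot: [-3.142, 0.003, -3.012]
force: [0.5, -0.2, 1.2]
grip_width: 0.0705
grip_force: 0.0
time_s: 9.97
ee_pos: [0.4258, 0.0836, 0.0023]
eef_rot: [3.142, 0.0, -3.012]
force: [-1.4, 1.1, 6.3]
grip_width: 0.0495
grip_force: 30.0
```

```bash
python3 -m pendant '[[[0,0,1],0],[[0,0,3],0],[[0,1,3],0],[[0,2,3],0],[[1,2.4,2],0],[[2.3,2.5,1],0],[[3,2,0],0],[[3,0,0],0],[[3,0,0],0],[[3,0,0],0],[[3,0,0],0],[[3,0,0],0],[[2.5,0,-1],0],[[1.7,0,-2],0],[[0,0,-2],0],[[0,0,0],0],[[0,0,0],0],[[0,0,0],0]]'
python3 - <<'E'
from h import *
snap('wrist','w7')
print(ctrl.get_obs()['ee_pos'])
im=cv2.imread('pics/w7.png')[130:370,150:490];cv2.imwrite('pics/w7b.png',cv2.resize(im,None,fx=2.35,fy=2.35,interpolation=cv2.INTER_CUBIC))
E
```

```text
time_s: 11.47
ee_pos: [0.6807, 0.1827, 0.0838]
eef_rot: [3.142, 0.001, -3.012]
force: [0.5, 0.7, -0.2]
grip_width: 0.0494
grip_force: 30.0
[0.68093723 0.18281891 0.08420214]
```

View pics/w7b.png

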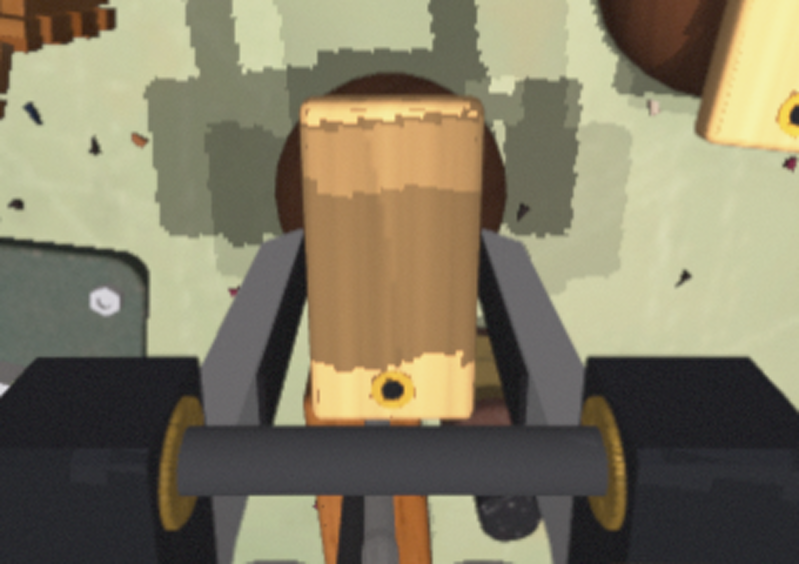

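```bash
python3 - <<'E'
from h import *
np.set_printoptions(precision=4,suppress=True)
w=load('w7');t=load('top0')
W=lambda u,v:(150+(u+.5)/2.35-.5,130+(v+.5)/2.35-.5)
print(fitdome(w,[W(*p) for p in [(275,190),(508,190),(392,73),(346,82),(440,82),(300,122),(484,122)]],[.681,.183]))
q=[atz(w,W(*p),.0942) for p in [(301,99),(484,99),(474,418),(312,418)]];print(np.mean(q,0))
print('bottle cap/base',atz(t,(365/1.25,164/1.25),.09),atz(t,(366/1.25,184/1.25),.0))
E
```

```text
(array([0.6804, 0.1829]), array([ 0.1741, -0.0652,  0.1379,  0.2698,  0.6275, -0.8466, -0.7372]))
[0.6793 0.183  0.0942]
bottle cap/base [0.765 0.227 0.09 ] [0.753 0.231 0.   ]
```

```bash
python3 -m pendant '[[[0.08,0,-0.8],0],[[0,0,-0.5],0],[[0,0,-0.2],0],[[0,0,-0.1],0],[[0,0,0],0],[[0,0,0],0],[[0,0,0],0]]'
```

```text
time_s: 12.1
ee_pos: [0.6815, 0.1826, 0.0672]
eef_rot: [3.142, 0.001, -3.012]
force: [-4.2, -1.3, 8.8]
grip_width: 0.0498
grip_force: 30.0
```

```bash
python3 -m pendant '[[[0,0,0.06],0],[[0,0,0],0],[[0,0,0],0]]'; python3 -m pendant '[[[0,0,0],0],[[0,0,0],0],[[0,0,0],0],[[0,0,0],0],[[0,0,0],0],[[0,0,0.5],0],[[0,0,2],0],[[0,0,3],0],[[0,0,3],0],[[0,0,3],0],[[0,0,1],0],[[0,0,0],0]]' 0.75
python3 - <<'E'
from h import *
snap('wrist','w8');snap('scene','s8')
a=cv2.imread('pics/w8.png')[100:300,200:420];b=cv2.imread('pics/s8.png')[120:250,255:395]
a=cv2.resize(a,(400,364));b=cv2.resize(b,(392,364));cv2.imwrite('pics/v8.png',np.hstack([a,b]))
E
```

```text
time_s: 12.35
ee_pos: [0.6815, 0.1827, 0.0672]
eef_rot: [3.141, 0.0, -3.012]
force: [-3.4, 0.2, 6.4]
grip_width: 0.0497
grip_force: 30.0
time_s: 13.35
ee_pos: [0.6824, 0.1827, 0.195]
eef_rot: [3.141, 0.005, -3.012]
force: [-0.4, -0.2, -0.1]
grip_width: 0.0705
grip_force: 0.0
```

View pics/v8.png

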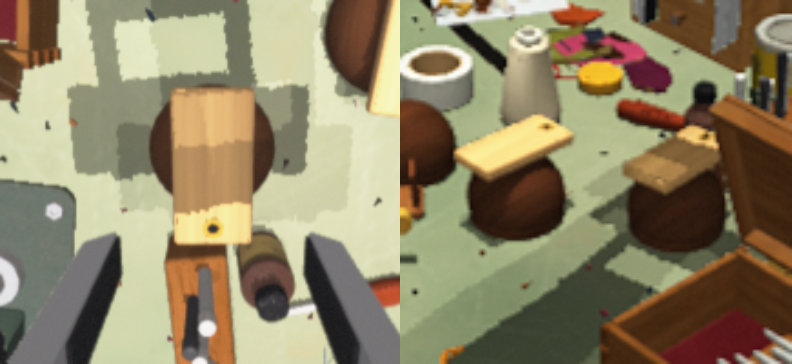

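```bash
python3 -m pendant '[[[-2.38,1.41,0],-0.0682],[[-2.38,1.41,0],-0.0682],[[-2.38,1.41,0],-0.0682],[[-2.38,1.41,0],-0.0682],[[-2.38,1.41,0],-0.0682],[[-2.38,1.41,0],-0.0682],[[-2.38,1.41,0],-0.0682],[[-2.38,1.41,0],-0.0682],[[-2.38,1.41,-1],-0.0682],[[-2.38,1.41,-1],-0.0682],[[-2.4,1.41,-1],-0.0682],[[0,0,0],0],[[0,0,0],0],[[0,0,0],0]]' 0.75
python3 - <<'E'
from h import *
snap('wrist','w9')
print(ctrl.get_obs()['ee_pos'])
im=cv2.imread('pics/w9.png')[60:330,140:500];cv2.imwrite('pics/w9b.png',cv2.resize(im,None,fx=2.2,fy=2.2,interpolation=cv2.INTER_CUBIC))
E
```

```text
time_s: 14.62
ee_pos: [0.4196, 0.3373, 0.1607]
eef_rot: [-3.14, -0.0, 2.522]
force: [0.8, -0.6, -0.1]
grip_width: 0.0707
grip_force: 0.0
[0.41998186 0.33716503 0.16101866]
```

View pics/w9b.png

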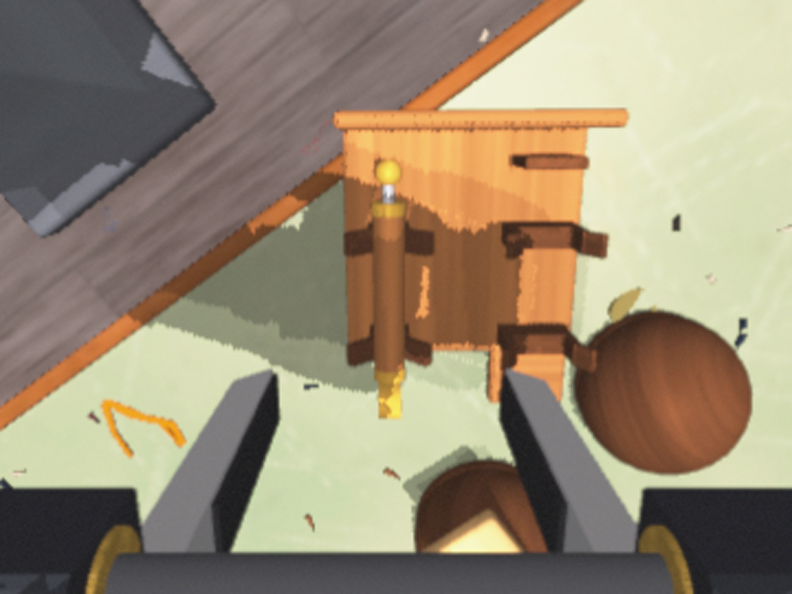

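```bash
python3 - <<'E'
from h import *
np.set_printoptions(precision=4,suppress=True)
w=load('w9');w1=load('w1');t=load('top0')
W=lambda u,v:(140+(u+.5)/2.2-.5,60+(v+.5)/2.2-.5)
W1=lambda u,v:((u+.5)/1.25-.5,(v+.5)/1.25-.5)
print('ball',*tri([(w,W(388,171)),(w1,W1(642,34)),(t,T_(164,510))]))
print('wheel',*tri([(w,W(389,404)),(w1,W1(546,148)),(t,T_(263,374))]))
tr=2.5213;ex=np.array([np.cos(tr),np.sin(tr)]);ey=np.array([-ex[1],ex[0]]);o=np.array([.420,.3372])
def L(n,u,v,z):
    p=atz(w,W(u,v),z);print(n,p,'rel TCP lane x,y mm',np.round([(p[:2]-o)@ex*1e3,(p[:2]-o)@ey*1e3],1))
L('ball',388,171,.04);L('wheel',389,404,.04)
L('pen l back',374,215,.04);L('pen r back',404,215,.04);L('pen l fr',375,365,.04);L('pen r fr',404,365,.04)
L('handle back end',388,203,.046);L('handle front',390,372,.046);L('wheel tip',389,418,.04)
L('Vb l',345,243,.048);L('Vb r',433,243,.048);L('Vf l',348,355,.048);L('Vf r',432,355,.048)
L('Tb l',503,240,.054);L('Tb r',607,243,.054);L('Tf l',498,342,.054);L('Tf r',597,357,.054)
L('bb l',335,125,.066);L('bb r',627,124,.066);L('bb l',347,131,.066);L('bb r',590,129,.066)
L('stop back',512,158,.044);L('stop back',587,158,.044)
E
```

```text
ball [0.3696 0.3724 0.0422] [np.float64(1.2561373983141781), np.float64(0.691219381416908), np.float64(1.8782167693686145)]
wheel [0.4651 0.3031 0.0461] [np.float64(1.4207277222037522), np.float64(2.093641784047746), np.float64(0.9632939602619507)]
ball [0.3687 0.373  0.04  ] rel TCP lane x,y mm [62.5  0.7]
wheel [0.4687 0.3022 0.04  ] rel TCP lane x,y mm [-60.    0.2]
pen l back [0.3819 0.3551 0.04  ] rel TCP lane x,y mm [41.4  7.6]
pen r back [0.3904 0.3671 0.04  ] rel TCP lane x,y mm [41.4 -7.1]
pen l fr [0.4461 0.3093 0.04  ] rel TCP lane x,y mm [-37.5   7.6]
pen r fr [0.455  0.3217 0.04  ] rel TCP lane x,y mm [-37.5  -7.7]
handle back end [0.3805 0.3645 0.046 ] rel TCP lane x,y mm [48.   0.7]
handle front [0.4519 0.3148 0.046 ] rel TCP lane x,y mm [-38.9  -0.3]
wheel tip [0.4755 0.2974 0.04  ] rel TCP lane x,y mm [-68.3   0.2]
Vb l [0.3839 0.3366 0.048 ] rel TCP lane x,y mm [29.1 21.5]
Vb r [0.4086 0.3712 0.048 ] rel TCP lane x,y mm [ 29.1 -21. ]
Vf l [0.4312 0.3033 0.048 ] rel TCP lane x,y mm [-28.8  21.1]
Vf r [0.456  0.3382 0.048 ] rel TCP lane x,y mm [-28.8 -21.8]
Tb l [0.4254 0.3992 0.054 ] rel TCP lane x,y mm [ 31.6 -53.6]
Tb r [0.4552 0.4384 0.054 ] rel TCP lane x,y mm [  30.2 -102.8]
Tf l [0.4672 0.3697 0.054 ] rel TCP lane x,y mm [-19.5 -53.9]
Tf r [0.5026 0.4056 0.054 ] rel TCP lane x,y mm [ -27.4 -103.7]
bb l [0.3383 0.3668 0.066 ] rel TCP lane x,y mm [83.7 23.4]
bb r [0.4107 0.4687 0.066 ] rel TCP lane x,y mm [  84.  -101.6]
bb l [0.3433 0.3695 0.066 ] rel TCP lane x,y mm [81.2 18.3]
bb r [0.4033 0.4549 0.066 ] rel TCP lane x,y mm [ 82. -86.]
stop back [0.3975 0.4241 0.044 ] rel TCP lane x,y mm [ 68.8 -57.6]
stop back [0.418  0.4527 0.044 ] rel TCP lane x,y mm [ 68.7 -92.8]
```

```bash
python3 -m pendant '[[[0,0,-3],0],[[0,0,-3],0],[[0,0,-3],0],[[0,0,-3],0],[[0,0,-1.4],0],[[0,0,-0.5],0],[[0,0,0],0],[[0,0,0],0]]' 0.6
python3 -m pendant '[[[0,0,0],0],[[0,0,0],0],[[0,0,0],0],[[0,0,0],0],[[0,0,0],0],[[0,0,0],0],[[0,0,0],0],[[0,0,0],0],[[0,0,0],0],[[0,0,0],0]]' 0.05 25
```

```text
time_s: 15.33
ee_pos: [0.4203, 0.3376, 0.0233]
eef_rot: [3.141, 0.0, 2.52]
force: [-0.3, -0.4, -0.2]
grip_width: 0.0568
grip_force: 0.0
time_s: 16.17
ee_pos: [0.4192, 0.3373, 0.0226]
eef_rot: [-3.141, -0.0, 2.521]
force: [-3.5, -4.4, 5.2]
grip_width: 0.0155
grip_force: 25.0
```

```bash
python3 -m pendant '[[[0,0,0],0],[[0,0,0],0],[[0,0,0.85],0],[[0,0,0],0],[[0,0,0],0]]' 0.4 30
python3 -m pendant '[[[0,0,0],0],[[0,0,0],0],[[0,0,0],0],[[0,0,0],0],[[0,0,0],0],[[0,0,0],0],[[0,0,0],0],[[0,0,0],0]]' 0.05 30
python3 -m pendant '[[[0,0,1],0],[[0,0,2],0],[[0,0,3],0],[[0,0,3],0],[[0,0,0],0.125],[[0.5,-1.5,0],0.125],[[0.5,-2,0],0.125],[[0.5,-2,0],0.125],[[0.5,-2,0],0.125],[[0.5,-2,0],0.125],[[0.5,-2,0],0.125],[[1,-2,0],0.125],[[1,-2,0],0.125],[[0.5,0,0],0.125],[[0,0,0],0],[[0,0,0],0]]'
python3 - <<'E'
from h import *
o=ctrl.get_obs();print(o['qpos'],o['moment']);snap('scene','s10');snap('top','t10');snap('wrist','w10')
E
```

```text
time_s: 16.58
ee_pos: [0.4198, 0.338, 0.0317]
eef_rot: [3.14, 0.0, 2.521]
force: [-0.6, -0.1, 0.5]
grip_width: 0.0377
grip_force: 0.0
time_s: 17.25
ee_pos: [0.4192, 0.3374, 0.0309]
eef_rot: [-3.141, -0.0, 2.521]
force: [-2.8, -4.4, 2.6]
grip_width: 0.0148
grip_force: 30.0
time_s: 18.58
ee_pos: [0.4746, 0.1828, 0.1215]
eef_rot: [-3.142, 0.001, -2.517]
force: [-0.9, 0.3, -0.8]
grip_width: 0.0152
grip_force: 30.0
[ 2.95562669e-01  2.96386500e-01  1.73297188e+00  2.65833141e-04
  1.11135896e+00 -1.89987485e+00] [0.02811574 0.04554436 0.01613932]
```

```bash
python3 -m pendant '[[[0,0,-3],0],[[0,0,-3],0],[[0,0,-3],0],[[0,0,-1.7],0],[[0,0,-0.8],0],[[0,0,-0.3],0],[[0,0,-0.1],0],[[0,0,0],0],[[0,0,0],0]]'
```

```text
time_s: 19.48
ee_pos: [0.4751, 0.1829, 0.0032]
eef_rot: [-3.141, 0.002, -2.513]
force: [-0.0, -0.5, -0.6]
grip_width: 0.015
grip_force: 30.0
```

```bash
python3 -m pendant '[[[0,0,-0.1],0],[[0,0,-0.05],0],[[0,0,0],0],[[0,0,0],0]]'; python3 -m pendant '[[[0,0,0],0],[[0,0,0],0],[[0,0,0],0],[[0,0,0],0],[[0,0,1],0],[[0,0,2],0],[[0,0,2],0],[[0,0,1],0],[[0,0,0],0],[[0,0,0],0]]' 0.5
python3 - <<'E'
from h import *
print(ctrl.get_obs()['ee_pos']);w=snap('wrist','w11');snap('top','t11')
cv2.imwrite('pics/w11b.png',np.hstack([cv2.resize(w['color'][60:300,180:460,::-1],(400,343)),cv2.resize(load('top0')['color'][:1,:1],(1,343)) ]))
E
```

```text
time_s: 19.82
ee_pos: [0.4747, 0.1827, 0.0009]
eef_rot: [-3.141, 0.001, -2.513]
force: [-0.2, 0.2, 0.2]
grip_width: 0.0149
grip_force: 30.0
time_s: 20.65
ee_pos: [0.4745, 0.1827, 0.0607]
eef_rot: [-3.141, 0.001, -2.513]
force: [0.7, -0.1, -1.0]
grip_width: 0.0469
grip_force: 0.0
[0.47451004 0.18269549 0.06070006]
```

```bash
python3 - <<'E'
from h import *
np.set_printoptions(precision=4,suppress=True)
for fn in ['w11','t11']:
    c=load(fn);hsv=cv2.cvtColor(c['color'],cv2.COLOR_RGB2HSV)
    m=((hsv[...,0]>18)&(hsv[...,0]<32)&(hsv[...,1]>130)&(hsv[...,2]>90)).astype(np.uint8)
    n,l,st,ce=cv2.connectedComponentsWithStats(m)
    for nm,X in (('ball',[.426,.147,.008]),('wheel',[.5215,.217,.011]),('mid',[.4745,.1827,.01])):
        p=proj(c,X);print(fn,nm,p,[(np.round(ce[i],1),st[i,4],atz(c,ce[i],X[2])) for i in range(1,n) if st[i,4]>5 and np.linalg.norm(ce[i]-p)<40])
E
```

```text
w11 ball [315.7717 145.5256] [(array([344.9, 130. ]), np.int32(497), array([0.4021, 0.1588, 0.008 ])), (array([316.2, 144.6]), np.int32(175), array([0.4252, 0.1469, 0.008 ])), (array([316., 166.]), np.int32(133), array([0.4396, 0.1571, 0.008 ]))]
w11 wheel [316.3105 274.2659] [(array([316.7, 271.4]), np.int32(353), array([0.5189, 0.2155, 0.011 ]))]
w11 mid [316.1994 215.2387] []
t11 ball [323.8079 264.6941] []
t11 wheel [297.1642 228.5929] []
t11 mid [310.1182 246.228 ] []
```

```bash
python3 -m pendant '[[[0,0,0],-0.125],[[0,0,0],-0.125],[[0,0,0],-0.125],[[0,0,0],-0.125],[[0,0,0],-0.125],[[0,0,0],-0.125],[[0,0,0],-0.125],[[0,0,0],-0.125],[[0,0,0],-0.125],[[0,0,0],-0.125],[[0,0,0],-0.125],[[0,0,0],-0.125],[[0,0,0],-0.125],[[0,0,0],-0.125],[[0,0,0],-0.125]]'
python3 -m pendant '[[[0,0,0],-0.125],[[0,0,0],-0.125],[[0,0,0],-0.125],[[0,0,0],-0.125],[[0,0,0],-0.125],[[0,0,0],-0.125],[[0,0,0],-0.125],[[0,0,0],-0.125],[[0,0,0],-0.125],[[0,0,0],-0.125],[[0,0,0],-0.0166],[[0,0,0],0],[[0,0,0],0]]'
python3 - <<'E'
from h import *
np.set_printoptions(precision=4,suppress=True)
c=snap('wrist','w12');o=ctrl.get_obs();print(o['ee_pos'],o['eef_rot'],o['qpos'])
hsv=cv2.cvtColor(c['color'],cv2.COLOR_RGB2HSV)
m=((hsv[...,0]>18)&(hsv[...,0]<32)&(hsv[...,1]>130)&(hsv[...,2]>90)).astype(np.uint8)
n,l,st,ce=cv2.connectedComponentsWithStats(m)
for nm,X in (('ball',[.426,.147,.008]),('wheel',[.5215,.217,.011])):
    p=proj(c,X);print(nm,p,[(np.round(ce[i],1),st[i,4],atz(c,ce[i],X[2])) for i in range(1,n) if st[i,4]>5 and np.linalg.norm(ce[i]-p)<40])
E
```

```text
time_s: 22.0
ee_pos: [0.4739, 0.1825, 0.0594]
eef_rot: [-3.14, -0.0, 1.889]
force: [-0.1, 0.8, 0.5]
grip_width: 0.0468
grip_force: 0.0
time_s: 23.08
ee_pos: [0.4742, 0.1826, 0.06]
eef_rot: [-3.141, 0.001, 0.633]
force: [0.0, 0.6, -0.0]
grip_width: 0.0467
grip_force: 0.0
[0.4743 0.1826 0.0602] [-3.1414  0.0006  0.6324] [0.2954 0.3833 1.7799 0.     0.9789 1.2338]
ball [317.0873 274.6584] [(array([295. , 255.5]), np.int32(11), array([0.43  , 0.1752, 0.008 ])), (array([287.3, 262.2]), np.int32(12), array([0.4202, 0.177 , 0.008 ])), (array([317. , 262.6]), np.int32(75), array([0.4362, 0.1546, 0.008 ])), (array([287.4, 268.6]), np.int32(7), array([0.4148, 0.1732, 0.008 ])), (array([316.8, 275.8]), np.int32(118), array([0.4249, 0.1465, 0.008 ])), (array([288.2, 288.1]), np.int32(65), array([0.398 , 0.1607, 0.008 ]))]
wheel [317.237 147.978] [(array([316.9, 154.4]), np.int32(549), array([0.5172, 0.2141, 0.011 ]))]
```

```bash
python3 -m pendant '[[[0,0,-3],0],[[0,0,-2],0],[[0,0,-0.75],0],[[0,0,-0.1],0],[[0,0,0],0],[[0,0,0],0],[[0,0,0],0]]'
python3 -m pendant '[[[0,0,0],0],[[0,0,0],0],[[0,0,0],0],[[0,0,0],0],[[0,0,0],0],[[0,0,0],0],[[0,0,0],0],[[0,0,0],0],[[0,0,0],0]]' 0.05 30
python3 -m pendant '[[[0,0,1],0],[[0,0,3],0],[[0,0,3],0],[[0,0,3],0],[[0,0,0],0.125],[[0,0,0],0.125],[[-0.5,1,0],0.125],[[-0.5,1,0],0.125],[[-0.5,1,0],0.125],[[-0.5,1,0],0.125],[[-0.5,1.5,0],0.125],[[-0.5,1.5,0],0.125],[[-0.5,1.5,0],0.125],[[-0.5,1.5,0],0.125],[[-0.5,1.5,0],0.125],[[-0.5,1.5,0],0.125],[[-0.5,1.5,0],0.125],[[-0.5,1.5,0],0.125],[[0,0.45,0],0.125],[[0,0,0],0.0139]]'
python3 -m pendant '[[[0,0,0],0],[[0,0,0],0]]'
python3 - <<'E'
from h import *
np.set_printoptions(precision=4,suppress=True)
c=snap('wrist','w13');o=ctrl.get_obs();print(o['ee_pos'],o['eef_rot'],o['qpos'])
hsv=cv2.cvtColor(c['color'],cv2.COLOR_RGB2HSV)
m=((hsv[...,0]>18)&(hsv[...,0]<32)&(hsv[...,1]>130)&(hsv[...,2]>90)).astype(np.uint8)
n,l,st,ce=cv2.connectedComponentsWithStats(m)
e=o['ee_pos'];d=np.array([np.cos(2.521),np.sin(2.521),0])
for nm,X in (('ball',e+[0,0,.009]-.06*d),('wheel',e+[0,0,.009]+.058*d)):
    p=proj(c,X);print(nm,p,[(np.round(ce[i],1),st[i,4]) for i in range(1,n) if st[i,4]>15 and np.linalg.norm(ce[i]-p)<40])
E
```

```text
time_s: 23.72
ee_pos: [0.4748, 0.1828, 0.0027]
eef_rot: [3.141, -0.001, 0.63]
force: [0.0, 0.1, -0.6]
grip_width: 0.0468
grip_force: 0.0
time_s: 24.47
ee_pos: [0.4745, 0.1827, 0.0021]
eef_rot: [-3.142, -0.0, 0.629]
force: [0.1, 0.2, 1.4]
grip_width: 0.0151
grip_force: 30.0
time_s: 26.13
ee_pos: [0.4141, 0.348, 0.1026]
eef_rot: [3.141, 0.0, 2.525]
force: [0.7, -0.7, -0.6]
grip_width: 0.0146
grip_force: 30.0
time_s: 26.3
ee_pos: [0.4145, 0.3467, 0.1023]
eef_rot: [-3.142, 0.0, 2.514]
force: [0.2, -0.1, -1.0]
grip_width: 0.0149
grip_force: 30.0
[0.4146 0.3467 0.1023] [3.1415 0.0001 2.5139] [ 0.6287  0.3867  1.6594 -0.0001  1.0954 -0.3144]
ball [317.1582 320.6674] [(array([285.6, 328. ]), np.int32(255)), (array([316.7, 304.4]), np.int32(128)), (array([347.5, 327.9]), np.int32(251))]
wheel [315.8453 160.0259] [(array([316.4, 167. ]), np.int32(940))]
```

```bash
python3 -m pendant '[[[0.5,-0.93,0],0.007],[[0,0,0],0],[[0,0,-2.5],0],[[0,0,-2.5],0],[[0,0,-1.2],0],[[0,0,-0.3],0],[[0,0,0],0],[[0,0,0],0],[[0,0,0],0]]'
python3 -m pendant '[[[0,0,-0.1],0],[[0,0,-0.1],0],[[0,0,-0.1],0],[[0,0,0],0],[[0,0,0],0]]'
```

```text
time_s: 27.1
ee_pos: [0.42, 0.3383, 0.0383]
eef_rot: [3.14, 0.001, 2.525]
force: [0.2, 0.3, -0.2]
grip_width: 0.0152
grip_force: 30.0
time_s: 27.52
ee_pos: [0.4195, 0.3378, 0.0341]
eef_rot: [3.142, 0.0, 2.525]
force: [-0.3, -0.9, 0.1]
grip_width: 0.0151
grip_force: 30.0
```

```bash
python3 -m pendant '[[[0,0,-0.1],0],[[0,0,-0.05],0],[[0,0,0],0],[[0,0,0],0]]'
```

```text
time_s: 27.85
ee_pos: [0.4195, 0.3379, 0.0333]
eef_rot: [3.141, 0.0, 2.525]
force: [-4.4, -3.1, 10.8]
grip_width: 0.0152
grip_force: 30.0
```

```bash
python3 -m pendant '[[[0,0,0],0],[[0,0,0],0],[[0,0,0],0],[[0,0,0],0],[[0,0,1],0],[[0,0,3],0],[[0,0,3],0],[[0,0,3],0],[[0,0,2.7],0],[[0,0,0],0],[[0,0,0],0]]' 0.5
python3 - <<'E'
from h import *
np.set_printoptions(precision=4,suppress=True)
c=snap('wrist','w14');o=ctrl.get_obs();print(o['ee_pos'],o['eef_rot'])
hsv=cv2.cvtColor(c['color'],cv2.COLOR_RGB2HSV)
m=((hsv[...,0]>18)&(hsv[...,0]<32)&(hsv[...,1]>130)&(hsv[...,2]>90)).astype(np.uint8)
n,l,st,ce=cv2.connectedComponentsWithStats(m)
d=np.array([np.cos(2.521),np.sin(2.521),0])
for nm,X in (('ball',np.array([.4195,.3374,.04])-.06*d),('wheel',np.array([.4195,.3374,.04])+.058*d)):
    p=proj(c,X);print(nm,X,p,[(np.round(ce[i],1),st[i],atz(c,ce[i],.04)) for i in range(1,n) if st[i,4]>15 and np.linalg.norm(ce[i]-p)<30])
t=snap('top','t14');s=snap('scene','s14')
a=cv2.resize(c['color'][60:330,140:500],(400,300));b=cv2.resize(s['color'][130:335,190:463],(400,300))
e=cv2.resize(t['color'][150:300,200:400],(400,300));f=cv2.resize(s['color'][100:220,215:375],(400,300))
cv2.imwrite('pics/v14.png',np.vstack([np.hstack([a,b]),np.hstack([e,f])])[:,:,::-1])
# slicker: wrist-independent, in top: brown mask near expected
hs=cv2.cvtColor(t['color'],cv2.COLOR_RGB2HSV);m=((hs[...,0]<16)&(hs[...,1]>110)&(hs[...,2]<190)).astype(np.uint8)
n,l,st,ce=cv2.connectedComponentsWithStats(m)
for i in range(1,n):
    x,y,ww,hh,A=st[i]
    if 100<A<600 and 340<ce[i][0]<440 and 220<ce[i][1]<295:
        ys,xs=np.nonzero(l==i);r=cv2.minAreaRect(np.c_[xs,ys].astype(np.float32));b=cv2.boxPoints(r);print('slk',st[i],atz(t,r[0],.008),[atz(t,q,.008)[:2] for q in b])
E
```

```text
time_s: 28.77
ee_pos: [0.4199, 0.3382, 0.1613]
eef_rot: [3.139, 0.001, 2.525]
force: [-0.3, 1.2, -0.8]
grip_width: 0.0469
grip_force: 0.0
[0.4193 0.3378 0.1597] [3.1411 0.0002 2.5249]
ball [0.4683 0.3025 0.04  ] [315.2133 242.835 ] [(array([315. , 231.9]), array([309, 230,  13,   5,  49], dtype=int32), array([0.4567, 0.3104, 0.04  ])), (array([315.4, 243.6]), array([311, 240,  10,   8,  67], dtype=int32), array([0.4692, 0.3022, 0.04  ]))]
wheel [0.3723 0.3711 0.04  ] [315.4925 141.3882] [(array([304.6, 123.2]), array([301, 120,   7,   8,  41], dtype=int32), array([0.3506, 0.3726, 0.04  ])), (array([314.5, 141.1]), array([309, 132,  12,  20, 225], dtype=int32), array([0.3715, 0.3705, 0.04  ])), (array([315. , 156.1]), array([308, 154,  15,   5,  63], dtype=int32), array([0.3847, 0.3616, 0.04  ]))]
slk [381 246  10  38 222] [ 0.4248 -0.015   0.008 ] [array([ 0.4722, -0.0004]), array([ 0.4747, -0.0177]), array([ 0.378 , -0.0295]), array([ 0.3756, -0.0125])]
```

```bash
python3 -m pendant '[[[0.05,-2.94,0],0.0614],[[0.05,-2.94,0],0.0614],[[0.05,-2.94,0],0.0614],[[0.05,-2.94,0],0.0614],[[0.05,-2.94,0],0.0614],[[0.05,-2.94,0],0.0614],[[0.05,-2.94,0],0.0614],[[0.05,-2.94,0],0.0614],[[0.05,-2.94,0],0.0614],[[0.05,-2.94,0],0.0614],[[0.05,-2.94,0],0.0614],[[0,-2.94,0],0.0614],[[0,0,-3],0],[[0,0,-3],0],[[0,0,0],0],[[0,0,0],0]]' 0.55
python3 - <<'E'
from h import *
np.set_printoptions(precision=4,suppress=True)
c=snap('wrist','w15');o=ctrl.get_obs();print(o['ee_pos'],o['eef_rot'])
hs=cv2.cvtColor(c['color'],cv2.COLOR_RGB2HSV);m=((hs[...,0]<16)&(hs[...,1]>110)&(hs[...,2]<190)).astype(np.uint8)
n,l,st,ce=cv2.connectedComponentsWithStats(m);p=proj(c,[.4248,-.015,.008]);print(p)
for i in range(1,n):
    if st[i,4]>150 and np.linalg.norm(ce[i]-p)<60:
        ys,xs=np.nonzero(l==i);r=cv2.minAreaRect(np.c_[xs,ys].astype(np.float32));b=cv2.boxPoints(r);print('slk',st[i],r,atz(c,r[0],.008),[atz(c,q,.008)[:2] for q in b])
E
```

```text
time_s: 30.25
ee_pos: [0.424, -0.0148, 0.0987]
eef_rot: [3.141, -0.004, -3.022]
force: [0.9, -0.1, 0.7]
grip_width: 0.0519
grip_force: 0.0
[ 0.4249 -0.0148  0.1   ] [ 3.1413 -0.0011 -3.0212]
[315.9387 202.9736]
slk [ 305  153   22   97 1665] ((315.3180847167969, 200.9942169189453), (96.09319305419922, 20.56023597717285), 88.9583740234375) [ 0.4228 -0.0159  0.008 ] [array([ 0.3761, -0.0323]), array([ 0.3734, -0.0126]), array([0.4744, 0.0023]), array([ 0.4775, -0.0195])]
```

```bash
python3 -m pendant '[[[-0.1,0,-3],0],[[0,0,-3],0],[[0,0,-2.5],0],[[0,0,-1],0],[[0,0,-0.2],0],[[0,0,0],0],[[0,0,0],0]]'
python3 -m pendant '[[[0,0,0],0],[[0,0,0],0],[[0,0,0],0],[[0,0,0],0],[[0,0,0],0],[[0,0,0],0],[[0,0,0],0],[[0,0,0],0],[[0,0,0],0]]' 0.1 25
```

```text
time_s: 30.88
ee_pos: [0.425, -0.015, 0.0041]
eef_rot: [-3.141, 0.002, -3.021]
force: [-0.4, -0.3, -0.2]
grip_width: 0.0514
grip_force: 0.0
time_s: 31.63
ee_pos: [0.4241, -0.015, 0.0027]
eef_rot: [-3.142, 0.0, -3.021]
force: [-1.8, -0.4, 4.8]
grip_width: 0.0208
grip_force: 25.0
```

```bash
python3 -m pendant '[[[0,0,1],0],[[0,0,3],0],[[0,0,3],0],[[0,0,3],0],[[0.28,2.78,0],-0.0494],[[0.28,2.78,0],-0.0494],[[0.28,2.78,0],-0.0494],[[0.28,2.78,0],-0.0494],[[0.28,2.78,0],-0.0494],[[0.28,2.78,0],-0.0494],[[0.28,2.78,0],-0.0494],[[0.28,2.78,0],-0.0494],[[0.28,2.78,0],-0.0494],[[0.28,2.78,0],-0.0494],[[0.28,2.78,0],-0.0494],[[0.28,2.78,0],-0.0494],[[0.28,2.78,0],-0.0494],[[0.28,2.78,0],-0.0494],[[0.28,2.73,0],-0.0494]]'
python3 -m pendant '[[[0,0,0],0],[[0,0,0],0]]'
python3 - <<'E'
from h import *
np.set_printoptions(precision=4,suppress=True)
c=snap('wrist','w16');o=ctrl.get_obs();print(o['ee_pos'],o['eef_rot']);
a=c['color'][60:330,140:500]
im=cv2.resize(a,None,fx=2.2,fy=2.2,interpolation=cv2.INTER_CUBIC);cv2.imwrite('pics/w16b.png',im[:,:,::-1])
# slicker region in hand: column profile of brown pixels across centre
z=o['ee_pos'][2]+.005
for yy in range(-60,61,20):
    d=np.array([np.cos(o['eef_rot'][2]),np.sin(o['eef_rot'][2]),0]);p=proj(c,o['ee_pos']*[1,1,0]+[0,0,z]+d*yy/1e3);print(yy,np.round(p,1),c['color'][int(round(p[1])),int(round(p[0]))])
E
```

```text
time_s: 33.22
ee_pos: [0.4657, 0.4029, 0.1031]
eef_rot: [-3.141, -0.0, 2.518]
force: [0.5, -0.5, -0.3]
grip_width: 0.0206
grip_force: 25.0
time_s: 33.38
ee_pos: [0.4655, 0.4023, 0.1025]
eef_rot: [-3.141, -0.0, 2.523]
force: [0.4, -0.2, 0.2]
grip_width: 0.0211
grip_force: 25.0
[0.4656 0.4014 0.1025] [-3.1408 -0.0001  2.522 ]
-60 [315.7 317.5] [73 71 76]
-40 [315.6 294.4] [89 52 33]
-20 [315.6 270. ] [84 50 32]
0 [315.6 244.2] [83 50 29]
20 [315.6 216.8] [76 43 27]
40 [315.6 187.7] [90 56 34]
60 [315.6 156.7] [161 103  62]
```

```bash
python3 -m pendant '[[[0.05,0.04,-2],0],[[0,0,-2],0],[[0,0,-1.5],0],[[0,0,-0.7],0],[[0,0,-0.3],0],[[0,0,0],0],[[0,0,0],0]]'
python3 -m pendant '[[[0,0,-0.2],0],[[0,0,-0.2],0],[[0,0,-0.1],0],[[0,0,0],0],[[0,0,0],0]]'
```

```text
time_s: 34.02
ee_pos: [0.4668, 0.4019, 0.0386]
eef_rot: [3.141, 0.0, 2.521]
force: [0.4, 0.1, -1.1]
grip_width: 0.0207
grip_force: 25.0
time_s: 34.43
ee_pos: [0.4665, 0.402, 0.0328]
eef_rot: [3.141, 0.0, 2.521]
force: [-0.2, -1.2, 2.9]
grip_width: 0.021
grip_force: 25.0
```

```bash
python3 -m pendant '[[[0,0,0],0],[[0,0,0],0],[[0,0,0],0],[[0,0,0],0],[[0,0,1],0],[[0,0,3],0],[[0,0,3],0],[[0,0,3],0],[[0,0,3],0],[[0,0,0],0]]' 0.5
python3 - <<'E'
from h import *
np.set_printoptions(precision=4,suppress=True)
c=snap('wrist','w17');t=snap('top','t17');s=snap('scene','s17')
a=cv2.resize(c['color'][60:330,140:500],(400,300));b=cv2.resize(s['color'][130:280,190:390],(400,300),interpolation=cv2.INTER_CUBIC)
e=cv2.resize(t['color'][150:300,200:400],(400,300));f=cv2.resize(s['color'][150:225,290:390],(400,300),interpolation=cv2.INTER_CUBIC)
cv2.imwrite('pics/v17.png',np.vstack([np.hstack([a,b]),np.hstack([e,f])])[:,:,::-1])
E
```

```text
time_s: 35.27
ee_pos: [0.4681, 0.4033, 0.1699]
eef_rot: [3.132, 0.003, 2.521]
force: [-0.1, 0.4, 0.2]
grip_width: 0.0472
grip_force: 0.0
```

View pics/v17.png

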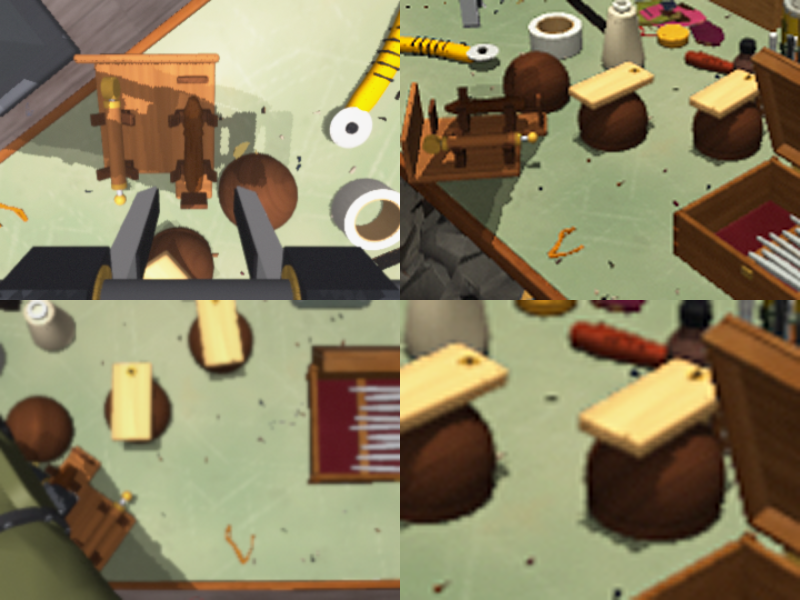

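```bash
python3 - <<'E'
from h import *
np.set_printoptions(precision=4,suppress=True)
c=load('w17');o=np.array([.4663,.4020]);tr=2.5213;ex=np.array([np.cos(tr),np.sin(tr)]);ey=np.array([-ex[1],ex[0]])
for x,y,z in [(55,0,.04),(0,0,.046),(-55,0,.04),(64,0,.044),(-64,0,.044)]:
    print(x,(proj(c,[*(o+ex*x/1e3+ey*y/1e3),z])-[140,60])*400/360)
s=load('s17')
t=cv2.cvtColor(c['color'],cv2.COLOR_RGB2HSV)
for v in range(80,215,5): print(v,c['color'][60+int(v*.9),140+int(193*.9)],end=' ')
# slicker end heights: wrist vs scene; scene crop picks (scale 2, origin 190,130)
S=lambda u,v:(190+u/2-.25,130+v/2-.25)
W=lambda u,v:(140+u*.9,60+v*.9)
print(); print('back end',*tri([(c,W(192,97)),(s,S(447,105))])); print('front end',*tri([(c,W(193,196)),(s,S(545,102))]))
E
```

```text
55 [192.6406  91.6477]
0 [192.847  147.1909]
-55 [193.0304 194.5305]
64 [192.6019  82.5276]
-64 [193.0614 203.7106]
80 [173 104  66] 85 [221 142  82] 90 [223 143  80] 95 [135  86  55] 100 [93 55 32] 105 [106  64  35] 110 [108  65  36] 115 [104  61  31] 120 [85 49 28] 125 [82 49 31] 130 [79 48 28] 135 [82 51 32] 140 [76 44 22] 145 [77 45 24] 150 [78 45 26] 155 [80 48 26] 160 [84 50 30] 165 [83 51 31] 170 [86 52 29] 175 [83 49 27] 180 [85 51 27] 185 [88 54 32] 190 [86 51 32] 195 [64 43 31] 200 [62 41 29] 205 [87 53 40] 210 [198 210 166] 
back end [0.5859 0.2392 0.0621] [np.float64(250.5586704985714), np.float64(250.5586704985714)]
front end [ 0.7412  0.1646 -0.054 ] [np.float64(241.09480854735176), np.float64(241.09480854735173)]
```

```bash
python3 -m pendant '[[[0,0,2],0],[[0,0,0],0],[[0,0,0],0],[[0,0,0],0],[[0,0,0],0],[[0,0,0],0]]'; python3 -c "
from station import ctrl
print(ctrl.hand_in())"
```

```text
time_s: 35.92
ee_pos: [0.4662, 0.4018, 0.1815]
eef_rot: [-3.14, -0.0, 2.521]
force: [0.2, 0.1, 0.0]
grip_width: 0.047
grip_force: 0.0
the job is handed in; nothing more can be done
None
```

The job is handed in at about 36 s of robot time (no verdict came back): in the last pictures both tags that were there sit level, one to a riser, the pen lies in its V lane with the ball end to the open front, the slicker lies in the trough, and I left the pot, cone and bottle alone.

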